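Find the full ink carton and feed it into the label station

ROBOT

A 7-joint arm with a two-finger parallel gripper is mounted at the origin on a cart in front of the work surface, level with it; the furniture and walls round the work are solid. World frame = base frame: x ahead of the robot, y to its left, z up, the work surface at z = 0. Lengths are in m, angles in degrees, forces in N, time in s.
With the tool pointing down it reaches from about 0.425 to 0.875 m from the base axis. Payload 4.7 kg.
Tool frame: the origin (TCP) lies at the very end of the fingers, on their centre line; the grasp point (between the pads) lies 19 mm behind it; x points along the fingers, z is the direction in which the jaws open and shut, and the axes are right-handed (so a half turn about x gives the same grasp; the last joint's range is limited). The gripper opens to 87 mm and grips with 3 to 60 N. Pads are 19 mm wide; open, the fingers measure 117 mm over their backs; the gripper's body (75 mm by 190 mm) begins 51 mm behind the grasp point.
Start: joints at [-70.583, 18.392, -4.016, 83.108, 1.295, 78.541, -3.26], TCP at [0.207, 0.616, 0.223] pointing down, gripper open.
Joint ranges: [-163.93, 163.93], [-17.29, 119.83], [-79.2, 71.16], [3.27, 140.29], [-89.18, 269.18], [5.43, 117.66], [-154.24, 154.24]. Speed limits (degrees/s): [147.25, 147.25, 180, 180, 180, 180, 180].

INTERFACE

Orientations are given as [roll, pitch, yaw] about the fixed x, y, z axes, in that order (R = Rz(yaw) Ry(pitch) Rx(roll)).
In Python, from cell import env gives the robot as it stands. The module is installed in compiled form; this text tells all that it offers.
- The arm moves only by the tool drive_tool, never from a script. Its argument "increments" is a list of rows, each a list of 2 entries, a list of its own where there are three numbers: the shift along the tool's x, y, z scaled (see below), then the turn, a rotation vector about the tool's x, y, z scaled (see below). In form: [[[dx, dy, dz], [wx, wy, wz]], ...]. A call has 1 to 10 rows; each row shifts and turns the commanded pose from where the row before left it, along the tool's axes as they then stand; what a row does not reach is not made up. The controller multiplies each number of a shift by 0.04 m and each number of a turn by 120 degrees. A row lasts 1/10 s, in which the tool goes at most 50 mm and 8.59 degrees, less where a joint would pass 70% of its speed; a pose out of reach is approached as far as the arm can. A call with a number of a shift or a turn outside -1 to 1 is refused whole. A call with a gripper value outside its range is refused whole. "hand" is the gripper's target within -1 to 1 (fully open at 1, half-way at 0, shut at -1), set as the call begins (left out, the last holds). The fingers move at their own pace and stop on an object; "squeeze" is the grip in N (left out, the last holds). Time passes only in rows, so rows that do not move let the fingers close. It gives the time, the measured TCP pose, the force and the opening at its end, in the units of the state.
- env.get_obs(): the state, without advancing time (a new reading comes with each control period).
- env.read_camera(name): name is "scene" or "top" or "wrist"; returns a dict with "frame" (480x640x3 uint8, red, green, blue), "fx", "fy", "cx", "cy" (pixels), "R" (3x3) and "t" (3): a world point X has camera coordinates R X + t. Camera axes: x right, y down, z forward; pixel columns grow to the right and rows downward; lengths in m; the calibration is good to about 2 mm. A picture is of the moment at which its call begins. There is no depth.
- env.sign_off(): hands the job in, once; it reports no verdict.
The state is a dict: "time_s": time; "qpos": joint angles; "joint_velocities": joint speeds; "effort": joint torques, N m; "tool_pos": TCP position; "tool_rot": TCP orientation; "force": force on the tool from outside, world axes, zero at the start; "wrist_torque": the same for the moment, N m; "grip_width": finger opening in m.
Only numpy, scipy, OpenCV 4.12 (cv2) and the standard library are available. Lean on these libraries where they do the work, as an engineer would, in place of code of your own. Each camera call takes 0.05 s, during which the arm holds its last target.

TASK

Two of the three look-alike ink cartons are empty and one is full and has to go out by post: lift them to find out which, and leave the empty ones standing where they stood. Set the full carton lengthwise on the rollers in front of the label station and push it along them, under the machine head, until it is fully home in the bay and the yellow one-way stop has sprung up behind it; do not disturb the other things on the table.

Things in the scene. Friction and masses are not known exactly. Their poses are not given: they have to be found in the camera images.
- label_station: Off-white tabletop label machine with a metal roller track leading into the bay below its head; fixed. Origin at table height, straight below the head's flat front wall; x = feed direction, into the bay; z up. The head covers x = 0 to 200 mm: underside 142 mm, top 230 mm, paper roll up to 310 mm above the table. Side walls there: 140 mm apart inside, 150 mm outside
- infeed (a point): Point on the open track's centre line at roller-top height (46 mm above the table), 85 mm before the head's front wall; x axis = feed direction. A carton centred here stands just outside the bay. 14 free rollers (16 mm thick, 22 mm apart, 96 mm long; almost no resistance) run from 80 mm before this point to 206 mm beyond it. The open track's side frames end 2 mm below the roller tops
- bay_mouth (a point): Point on the track's centre line at roller-top height, below the head's front wall; x axis = feed direction. Steel guides, 18 mm higher than the roller tops, form a funnel 96 mm wide 57 mm before this point, narrowing to 62 mm here, and stay 62 mm apart up to the end stop, whose face is 142 mm beyond this point. The head's underside is 96 mm above this point
- bay_home (a point): Point on the bay's centre line at roller-top height, 79 mm beyond the head's front wall; x axis = feed direction. A carton that is fully home has its centre over this point, give or take 3 mm along the track (the play between end stop and one-way stop); its rear face is then about 19 mm inside the front wall
- one_way_stop (a joint): Yellow sprung flipper, 16 mm wide, between the rollers on the centre line in the bay mouth: 0 = up (tip 16 mm beyond bay_mouth, about 9 mm above the roller tops), about 0.28 rad = pressed flat by a carton rolling over it. About 0.5 N presses it down; it springs up by itself behind a carton that has passed it completely and keeps it from rolling back
- carton_a_centre (a point): Closed cardboard ink carton with a tape strip along its top and a dark blue band on its sides, one of three that look alike; 120 mm long (its x axis), 54 mm wide (its y axis), 62 mm tall; the point is its centre, 31 mm above its underside. Either end may go first. One carton of the three is full (320 to 520 g), the two others are empty (40 to 70 g); which one cannot be seen
- carton_b_centre (a point): Closed cardboard ink carton with a tape strip along its top and a dark blue band on its sides, one of three that look alike; 120 mm long (its x axis), 54 mm wide (its y axis), 62 mm tall; the point is its centre, 31 mm above its underside. Either end may go first. One carton of the three is full (320 to 520 g), the two others are empty (40 to 70 g); which one cannot be seen
- carton_c_centre (a point): Closed cardboard ink carton with a tape strip along its top and a dark blue band on its sides, one of three that look alike; 120 mm long (its x axis), 54 mm wide (its y axis), 62 mm tall; the point is its centre, 31 mm above its underside. Either end may go first. One carton of the three is full (320 to 520 g), the two others are empty (40 to 70 g); which one cannot be seen
- ink_bottle: dark squeeze bottle of ink with a red cap, 48 x 48 x 128 mm tall, standing; origin at the centre of its underside. To be left alone
- stapler: small blue stapler, 95 mm long (its y axis), 24 mm wide, 37 mm high; origin at the centre of its underside. To be left alone
- tea_cup: green and white mug, 86 mm across, 120 mm with its handle (handle toward its own -y), 88 mm tall; origin at the centre of its underside. To be left alone
- glue_stick: white glue stick with a blue cap, 25 mm across, 88 mm tall, standing; origin at the centre of its underside. To be left alone
- seal_paste: round red tin of seal paste, 69 x 64 x 22 mm; origin at the centre of its underside. To be left alone

How it is judged (in metres and radians):
On the way:
1. a carton stands lengthwise on the rollers of the open track, in front of the bay (((x of carton_a_centre in the frame of label_station between -0.17 and -0.03 m and y of carton_a_centre in the frame of label_station between -0.04 and 0.04 m and z of carton_a_centre in the frame of label_station between 0.07 and 0.084 m and angle between the x axis of carton_a_centre and the x axis of label_station, either way round below 0.35 rad and angle between carton_a_centre's own z axis and vertical below 0.1 rad) or (x of carton_b_centre in the frame of label_station between -0.17 and -0.03 m and y of carton_b_centre in the frame of label_station between -0.04 and 0.04 m and z of carton_b_centre in the frame of label_station between 0.07 and 0.084 m and angle between the x axis of carton_b_centre and the x axis of label_station, either way round below 0.35 rad and angle between carton_b_centre's own z axis and vertical below 0.1 rad) or (x of carton_c_centre in the frame of label_station between -0.17 and -0.03 m and y of carton_c_centre in the frame of label_station between -0.04 and 0.04 m and z of carton_c_centre in the frame of label_station between 0.07 and 0.084 m and angle between the x axis of carton_c_centre and the x axis of label_station, either way round below 0.35 rad and angle between carton_c_centre's own z axis and vertical below 0.1 rad))), for 0.2 s.
At the end, for the whole second after the job is handed in: The full carton (over 2 N on the rollers) stands upright in the bay, at rest, within 7 mm of bay_home along the track and 8 mm across, one-way stop up behind it (below 0.12 rad); the empty cartons stand upright within 50 mm of where they started (((x of carton_a_centre in the frame of label_station between 0.072 and 0.086 m and y of carton_a_centre in the frame of label_station between -0.008 and 0.008 m and z of carton_a_centre in the frame of label_station between 0.07 and 0.084 m and angle between carton_a_centre's own z axis and vertical below 0.08 rad and contact force between carton_a and label_station above 2 N and distance of each of carton_b_centre, carton_c_centre from where it was at the start of the episode below 0.05 m and angle between each of carton_b_centre, carton_c_centre's own z axis and vertical below 0.1 rad) or (x of carton_b_centre in the frame of label_station between 0.072 and 0.086 m and y of carton_b_centre in the frame of label_station between -0.008 and 0.008 m and z of carton_b_centre in the frame of label_station between 0.07 and 0.084 m and angle between carton_b_centre's own z axis and vertical below 0.08 rad and contact force between carton_b and label_station above 2 N and distance of each of carton_a_centre, carton_c_centre from where it was at the start of the episode below 0.05 m and angle between each of carton_a_centre, carton_c_centre's own z axis and vertical below 0.1 rad) or (x of carton_c_centre in the frame of label_station between 0.072 and 0.086 m and y of carton_c_centre in the frame of label_station between -0.008 and 0.008 m and z of carton_c_centre in the frame of label_station between 0.07 and 0.084 m and angle between carton_c_centre's own z axis and vertical below 0.08 rad and contact force between carton_c and label_station above 2 N and distance of each of carton_a_centre, carton_b_centre from where it was at the start of the episode below 0.05 m and angle between each of carton_a_centre, carton_b_centre's own z axis and vertical below 0.1 rad)) and value of joint one_way_stop below 0.12 rad and linear speed of each of carton_a, carton_b, carton_c below 0.02 m/s); the robot touches nothing.
It fails at once if the ink bottle is moved more than 30 mm or tipped (distance of ink_bottle from where it was at the start of the episode above 0.03 m or angle between ink_bottle's own z axis and vertical above 0.5 rad).
It fails at once if the stapler is moved more than 30 mm or tipped (distance of stapler from where it was at the start of the episode above 0.03 m or angle between stapler's own z axis and vertical above 0.5 rad).
It fails at once if the tea cup is moved more than 30 mm or tipped (distance of tea_cup from where it was at the start of the episode above 0.03 m or angle between tea_cup's own z axis and vertical above 0.5 rad).
It fails at once if the glue stick is moved more than 30 mm or tipped (distance of glue_stick from where it was at the start of the episode above 0.03 m or angle between glue_stick's own z axis and vertical above 0.5 rad).
It fails at once if the seal paste is moved more than 30 mm or tipped (distance of seal_paste from where it was at the start of the episode above 0.03 m or angle between seal_paste's own z axis and vertical above 0.5 rad).
It also fails if it takes over 72 s, if anything falls off the work surface, if the arm or the gripper's body presses on something with over 40 N, if the wrist force passes 120 N, or if a joint passes its speed limit or range.

## Working session

There is one attempt and no reset: what is moved stays moved. The work goes in short steps, Python scripts to look and compute and a tool call to move; the robot and the scene stay as the last step left them, time stands still between calls to the robot, and variables do not carry over. Pictures are saved under pics/ and viewed, and the job is handed in when it is done.

Besides the shell and the picture viewer there is one more tool, called by a JSON object that holds its "name" and its "arguments", one argument or row to a line. drive_tool: Moves the arm, as the interface text tells. Shifts and turns lie within -1 to 1; 1 stands for 0.04 m of shift or 120 degrees of turn. Its arguments: {"type":"object","properties":{"increments":{"type":"array"},"hand":{"type":"number"},"squeeze":{"type":"number"}},"required":["increments"]}

```bash
mkdir -p pics; cat > h.py <<'E'
import numpy as np, cv2
from cell import env
def snap(n,f):
    c=env.read_camera(n); cv2.imwrite('pics/'+f,c['frame'][:,:,::-1]); 
    np.savez('pics/'+f[:-4]+'.npz',**{k:np.array(v) for k,v in c.items()}); return c
def load(f): return dict(np.load('pics/'+f+'.npz'))
def ray(c,u,v,z):
    R=np.array(c['R']);t=np.array(c['t']); o=-R.T@t
    d=R.T@np.array([(u-c['cx'])/c['fx'],(v-c['cy'])/c['fy'],1]); return o+d*(z-o[2])/d[2]
def proj(c,X):
    p=np.array(c['R'])@np.array(X)+np.array(c['t']); return np.array([c['fx']*p[0]/p[2]+c['cx'],c['fy']*p[1]/p[2]+c['cy']])
E
python3 - <<'E'
from h import *
for n in('scene','top','wrist'):
    c=snap(n,n+'0.png'); print(n,-c['R'].T@c['t'],c['fx'])
print(env.get_obs())
E
```

```text
scene [ 1.32608077 -0.69153137  0.56289926] 500.3348108972551
top [0.40226509 0.05652204 1.30227098] 485.41411768656513
wrist [0.13130726 0.64014664 0.38481148] 365.05793603697373
{'time_s': 0.15, 'qpos': array([-70.58234561,  18.42792973,  -4.01585935,  83.15590723,
         1.29472651,  78.54191006,  -3.2572396 ]), 'joint_velocities': array([ 0.07788584, -0.1354255 ,  0.00936951, -0.08509881, -0.08903999,
        0.07432256, -0.01673694]), 'effort': array([ 2.94702886e-04, -4.91797650e+01, -4.04479215e-01, -3.12879038e+01,
       -6.40933542e-02,  4.05312795e-02,  1.42451522e-04]), 'tool_pos': array([0.20734064, 0.6156213 , 0.22175414]), 'tool_rot': array([-176.72058552,   89.91932044, -105.32589458]), 'force': array([-0.34624092, -0.85470755, -0.06869074]), 'wrist_torque': array([ 0.00892149, -0.01476745,  0.01376998]), 'grip_width': 0.08711552963512782}
```

View pics/top0.png

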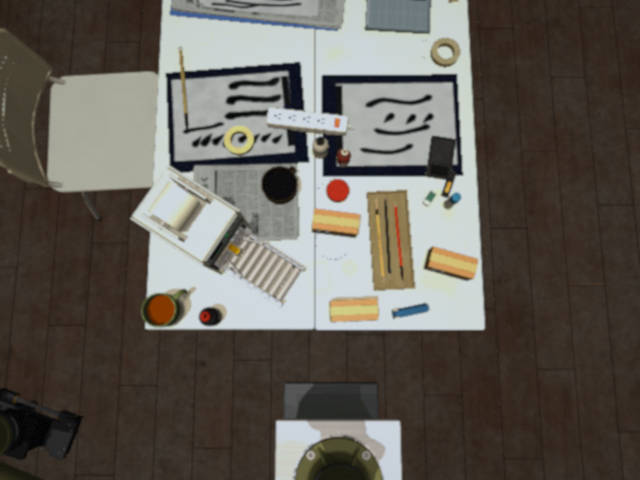

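View pics/scene0.png

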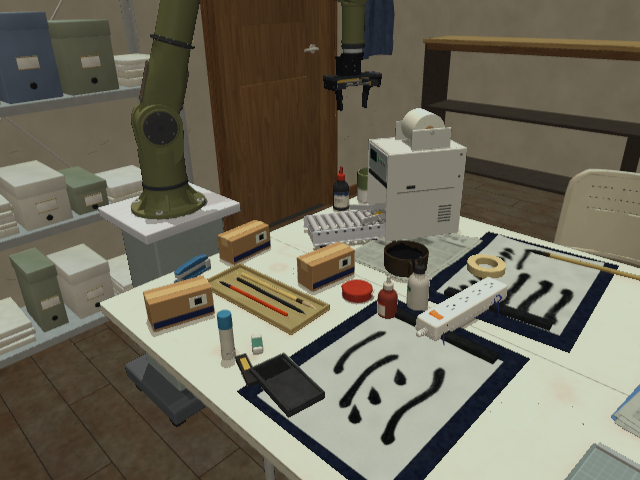

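View pics/wrist0.png

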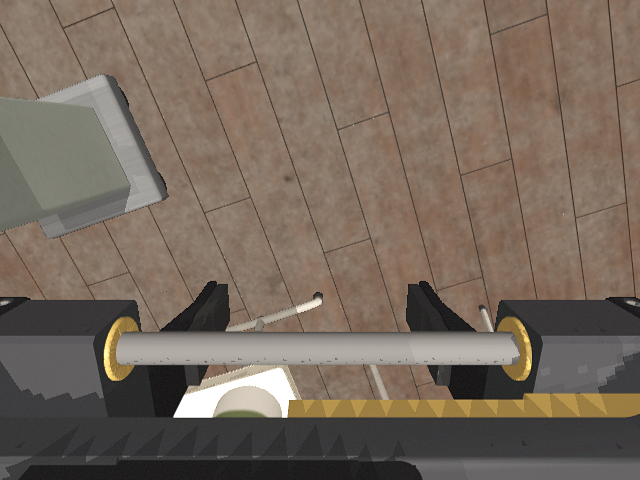

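The top view shows the cartons at about (336,222), (452,263) and (354,309). The station is at (190,220), with its track running down-right to (285,280). The cup is at (163,308), the bottle at (210,316), the stapler at (410,310), the tin at (338,190) and the glue stick at (453,200).

```bash
python3 - <<'E'
import cv2
i=cv2.imread('pics/top0.png')
cv2.imwrite('pics/t1.png',cv2.resize(i[160:335,300:490],None,fx=4,fy=4,interpolation=cv2.INTER_CUBIC)[:600,:])
cv2.imwrite('pics/t1.png',cv2.resize(i[175:325,300:490],None,fx=4,fy=4,interpolation=cv2.INTER_CUBIC))
cv2.imwrite('pics/t2.png',cv2.resize(i[160:310,125:320],None,fx=4,fy=4,interpolation=cv2.INTER_CUBIC))
E
```

```text
(no output)
```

View pics/t1.png

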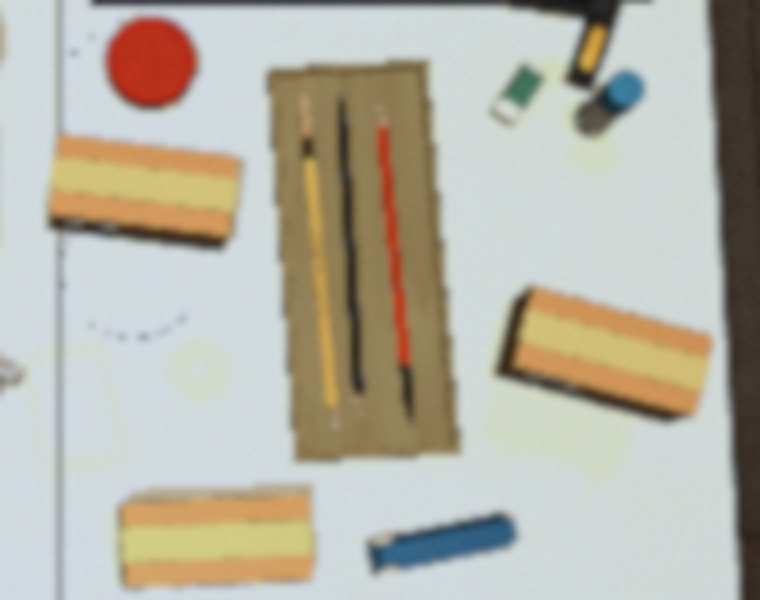

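View pics/t2.png

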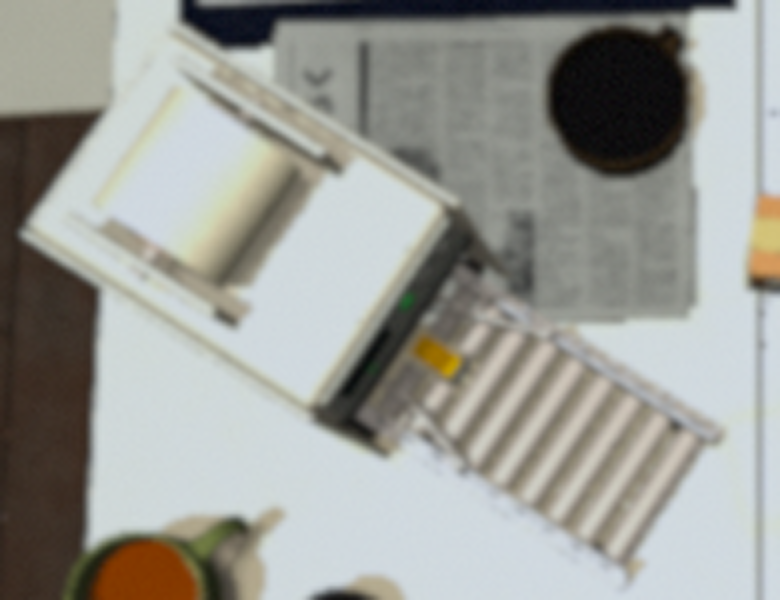

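```bash
python3 - <<'E'
from h import *
c=load('top0'); im=c['frame']; hsv=cv2.cvtColor(im,cv2.COLOR_RGB2HSV)
m=cv2.inRange(hsv,(8,70,140),(32,255,255)); 
n,l,s,ce=cv2.connectedComponentsWithStats(m)
for i in range(1,n):
    if s[i,4]>300:
        ys,xs=np.where(l==i)
        P=np.array([ray(c,x,y,.062)[:2] for x,y in zip(xs,ys)],np.float32)
        print(s[i],cv2.minAreaRect(P), P.mean(0))
g=lambda u,v,z:ray(c,125+(u+.5)/4-.5,160+(v+.5)/4-.5,z)[:2].round(4)
print('headtop',[g(*p,.230) for p in[(455,208),(315,408),(25,232),(180,28)]])
print('track end',[g(*p,.046) for p in[(712,432),(628,565)]])
print('funnel',[g(*p,.064) for p in[(495,305),(415,412)]])
print('flip',g(437,355,.052))
for k in [(150,60)]: print('tin',ray(c,300+37.5,175+15,.02)[:2])
print('glue',ray(c,300+155,175+23,.088)[:2],'stapler',[ray(c,300+a/4,175+b/4,.037)[:2] for a,b in((372,550),(512,525))])
print('bottle',ray(c,209,316,.128)[:2],'cup',[ray(c,u,v,.088)[:2] for u,v in ((162,308),(193,290))])
print('blackcup',ray(c,280,184,.06)[:2])
E
```

```text
[224 126  30  28 419] ((0.8805347084999084, 0.26214247941970825), (0.07471680641174316, 0.07667970657348633), 46.851600646972656) [0.88026375 0.26185504]
[ 368  194   46   96 2555] ((0.6065282225608826, -0.13496637344360352), (0.24971646070480347, 0.09932504594326019), 3.6845362186431885) [ 0.6026542  -0.13268234]
[312 209  48  26 923] ((0.6574835181236267, 0.003561548888683319), (0.11956247687339783, 0.05385567992925644), 82.1551513671875) [0.65745634 0.00362522]
[429 247  49  32 966] ((0.5491462349891663, -0.29609987139701843), (0.12071051448583603, 0.053561776876449585), 73.93067169189453) [ 0.5491367  -0.29645497]
[ 330  298   48   24 1026] ((0.4293983578681946, -0.04051676020026207), (0.05467718094587326, 0.12027610093355179), 2.4983887672424316) [ 0.4293433  -0.04059791]
headtop [array([0.6446, 0.2304]), array([0.5308, 0.3055]), array([0.6308, 0.4731]), array([0.7504, 0.3911])]
track end [array([0.5371, 0.0894]), array([0.4512, 0.1431])]
funnel [array([0.6178, 0.2298]), array([0.5481, 0.2797])]
flip [0.5869 0.2686]
tin [ 0.75212146 -0.00401247]
glue [ 0.71220072 -0.30220514] stapler [array([ 0.42188714, -0.14392031]), array([ 0.4379198 , -0.23466117])]
bottle [0.41194163 0.31103161] cup [array([0.43185745, 0.43723701]), array([0.47646986, 0.36189648])]
blackcup [0.75765273 0.14970036]
```

```bash
cat >> h.py <<'E'
from scipy.spatial.transform import Rotation as Ro
def pose():
    o=env.get_obs(); return np.array(o['tool_pos']),Ro.from_euler('xyz',o['tool_rot'],degrees=True)
def down(az):
    z=np.array([np.cos(np.radians(az)),np.sin(np.radians(az)),0]);x=np.array([0,0,-1.]);return Ro.from_matrix(np.c_[x,np.cross(z,x),z])
def plan(p1,R1,n,p0=None,R0=None):
    if p0 is None: p0,R0=pose()
    w=(R0.inv()*R1).as_rotvec()/n
    A=sum((R0*Ro.from_rotvec(w*k)).as_matrix() for k in range(n))
    s=np.linalg.solve(A,np.array(p1)-p0)
    print(n,'rows shift',(s/.04).round(3),'turn',(np.degrees(w)/120).round(4)); return np.array(p1),R1
def state():
    o=env.get_obs(); p,R=pose(); print('t',o['time_s'],'p',p.round(4),'x',R.as_matrix()[:,0].round(3),'z',R.as_matrix()[:,2].round(3),'F',np.round(o['force'],2),'w',round(o['grip_width'],4),'q',np.round(o['qpos'],1))
E
python3 - <<'E'
from h import *
state()
for az in (2.5,-177.5): 
  p,R=plan([.36,.30,.22],down(az),9); 
  plan([.36,.30,.22],pose()[1],9)
  plan([.36,.30,.22],down(az),20)
p,R=plan([.36,.30,.22],down(2.5),9)
plan([.4294,-.0405,.14],R,10,p,R)
E
```

```text
t 0.15 p [0.2073 0.6156 0.2218] x [-0.    -0.001 -1.   ] z [ 0.319  0.948 -0.001] F [-0.35 -0.85 -0.07] w 0.0871 q [-70.6  18.4  -4.   83.2   1.3  78.5  -3.3]
9 rows shift [ 0.005 -0.999 -0.267] turn [ 0.0638 -0.0001  0.    ]
9 rows shift [ 0.006 -0.682 -0.696] turn [0. 0. 0.]
20 rows shift [ 0.002 -0.454 -0.104] turn [ 0.0287 -0.      0.    ]
9 rows shift [ 0.006  0.099 -1.139] turn [-1.029e-01 -1.000e-04 -1.000e-04]
9 rows shift [ 0.006 -0.682 -0.696] turn [0. 0. 0.]
20 rows shift [ 0.003  0.075 -0.51 ] turn [-0.0463 -0.     -0.    ]
9 rows shift [ 0.005 -0.999 -0.267] turn [ 0.0638 -0.0001  0.    ]
10 rows shift [ 0.2   -0.858  0.136] turn [0. 0. 0.]
```

{"name": "drive_tool", "arguments": {
  "increments": [
    [[0,-0.5,-0.15],[0.03,0,0]],
    [[0,-0.95,-0.25],[0.06,0,0]],
    [[0,-0.95,-0.25],[0.06,0,0]],
    [[0,-0.95,-0.25],[0.06,0,0]],
    [[0,-0.95,-0.25],[0.06,0,0]],
    [[0,-0.95,-0.25],[0.06,0,0]],
    [[0,-0.95,-0.25],[0.06,0,0]],
    [[0,-0.95,-0.25],[0.06,0,0]],
    [[0,-0.95,-0.25],[0.06,0,0]],
    [[0,-0.95,-0.25],[0.06,0,0]]
  ],
  "hand": 1,
  "squeeze": 15
}}

```text
time_s: 1.15
tool_pos: [0.3635, 0.2947, 0.2224]
tool_rot: [-41.7, 90.0, -39.3]
force: [0.4, -0.5, -0.0]
grip_width: 0.0873
```

```bash
python3 - <<'E'
from h import *
state()
p,R=plan([.4294,-.0405,.12],down(2.5),10)
p,R=plan([.4294,-.0405,.025],R,5,p,R)
E
```

```text
t 1.15 p [0.3635 0.2947 0.2224] x [ 0. -0. -1.] z [0.999 0.041 0.   ] F [ 0.39 -0.47 -0.  ] w 0.0873 q [-55.2  -4.3  12.4 108.3   1.   75.9 -40.8]
10 rows shift [ 0.256 -0.844  0.129] turn [-0.0001  0.      0.    ]
5 rows shift [0.475 0.    0.   ] turn [0. 0. 0.]
```

{"name": "drive_tool", "arguments": {
  "increments": [
    [[0.1,-0.84,0.13],[0,0,0]],
    [[0.1,-0.84,0.13],[0,0,0]],
    [[0.1,-0.84,0.13],[0,0,0]],
    [[0.2,-0.84,0.13],[0,0,0]],
    [[0.3,-0.84,0.13],[0,0,0]],
    [[0.3,-0.84,0.13],[0,0,0]],
    [[0.3,-0.84,0.13],[0,0,0]],
    [[0.3,-0.84,0.13],[0,0,0]],
    [[0.3,-0.84,0.13],[0,0,0]],
    [[0.3,-0.84,0.13],[0,0,0]]
  ]
}}

```text
time_s: 2.15
tool_pos: [0.4312, -0.0374, 0.1301]
tool_rot: [62.5, 89.9, 65.2]
force: [1.6, 0.5, -0.0]
grip_width: 0.0872
```

```bash
python3 - <<'E'
from h import *
snap('wrist','w1.png')
state()
p,R=plan([.4294,-.0405,.025],down(2.5),6)
E
```

```text
t 2.2 p [ 0.4308 -0.0435  0.1287] x [-0.001 -0.003 -1.   ] z [ 0.999  0.042 -0.001] F [-1.82 -4.17 -0.59] w 0.0874 q [-38.2  -6.8  38.5 120.3   4.9  65.2   0.4]
6 rows shift [ 0.432  0.013 -0.005] turn [-0.0001 -0.0001  0.0002]
```

View pics/w1.png

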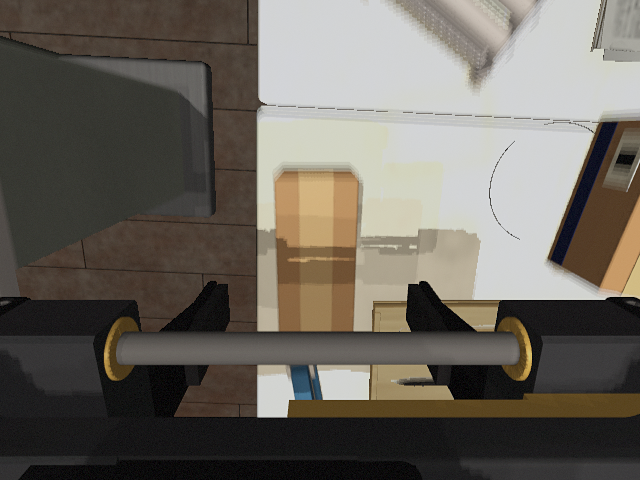

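The wrist picture shows the carton's top at about (317,250), centred between the fingers. I'll descend and grip.

{"name": "drive_tool", "arguments": {
  "increments": [
    [[0.4,0,0],[0,0,0]],
    [[0.5,0,0],[0,0,0]],
    [[0.5,0,0],[0,0,0]],
    [[0.5,0,0],[0,0,0]],
    [[0.5,0,0],[0,0,0]],
    [[0.2,0,0],[0,0,0]],
    [[0,0,0],[0,0,0]]
  ]
}}

```text
time_s: 2.9
tool_pos: [0.4304, -0.0354, 0.0258]
tool_rot: [-168.9, 89.9, -166.0]
force: [-0.2, 0.4, 0.8]
grip_width: 0.0871
```

{"name": "drive_tool", "arguments": {
  "increments": [
    [[0,0,0],[0,0,0]],
    [[0,0,0],[0,0,0]],
    [[0,0,0],[0,0,0]],
    [[0,0,0],[0,0,0]],
    [[0,0,0],[0,0,0]],
    [[0,0,0],[0,0,0]]
  ],
  "hand": -1,
  "squeeze": 15
}}

```text
time_s: 3.5
tool_pos: [0.4318, -0.0345, 0.0268]
tool_rot: [64.3, 90.0, 67.3]
force: [-1.7, -0.1, 3.2]
grip_width: 0.0539
```

```bash
python3 - <<'E'
from h import *
state()
E
```

```text
t 3.5 p [ 0.4318 -0.0345  0.0268] x [ 0.  0. -1.] z [0.999 0.052 0.   ] F [-1.66 -0.13  3.18] w 0.0539 q [-37.9   3.7  40.3 126.   -3.1  51.2   7.3]
```

{"name": "drive_tool", "arguments": {
  "increments": [
    [[-0.3,0,0],[0,0,0]],
    [[-0.4,0,0],[0,0,0]],
    [[-0.3,0,0],[0,0,0]],
    [[0,0,0],[0,0,0]],
    [[0,0,0],[0,0,0]],
    [[0,0,0],[0,0,0]],
    [[0,0,0],[0,0,0]]
  ]
}}

```text
time_s: 4.2
tool_pos: [0.4311, -0.0346, 0.066]
tool_rot: [-168.2, 89.9, -165.2]
force: [0.3, -0.2, -1.2]
grip_width: 0.0537
```

```bash
python3 - <<'E'
from h import *
state()
snap('wrist','w2.png');state()
E
```

```text
t 4.2 p [ 0.4311 -0.0346  0.066 ] x [-0.001 -0.    -1.   ] z [ 0.999  0.052 -0.001] F [ 0.27 -0.24 -1.15] w 0.0537 q [-38.7  -1.   39.9 124.2   0.8  56.7   3.8]
t 4.25 p [ 0.4312 -0.0347  0.066 ] x [-0.001 -0.    -1.   ] z [ 0.999  0.052 -0.001] F [ 0.13 -0.42 -0.23] w 0.0536 q [-38.7  -1.   39.9 124.1   0.8  56.7   3.8]
```

It weighs about 0.5 N, so this carton is empty. I'll set it back.

{"name": "drive_tool", "arguments": {
  "increments": [
    [[0.3,0,0],[0,0,0]],
    [[0.4,0,0],[0,0,0]],
    [[0.2,0,0],[0,0,0]],
    [[0.08,0,0],[0,0,0]],
    [[0,0,0],[0,0,0]]
  ]
}}

```text
time_s: 4.75
tool_pos: [0.4312, -0.0348, 0.0269]
tool_rot: [-162.5, 89.9, -159.5]
force: [0.7, -0.1, -0.9]
grip_width: 0.0539
```

{"name": "drive_tool", "arguments": {
  "increments": [
    [[0,0,0],[0,0,0]],
    [[0,0,0],[0,0,0]],
    [[0,0,0],[0,0,0]],
    [[0,0,0],[0,0,0]],
    [[-0.5,0,0],[0,0,0]],
    [[-0.7,0,0],[0,0,0]],
    [[-0.7,0,0],[0,0,0]],
    [[-0.7,0,0],[0,0,0]],
    [[0,0,0],[0,0,0]]
  ],
  "hand": 1
}}

```text
time_s: 5.65
tool_pos: [0.4345, -0.0344, 0.1349]
tool_rot: [14.0, 89.6, 17.0]
force: [0.7, 0.8, 0.1]
grip_width: 0.0869
```

```bash
python3 - <<'E'
from h import *
state()
p,R=plan([.549,-.2963,.13],down(-16.1),8)
p,R=plan([.6575,.0036,.13],down(-7.8),8)
E
```

```text
t 5.65 p [ 0.4345 -0.0344  0.1349] x [ 0.007  0.002 -1.   ] z [0.999 0.052 0.007] F [0.71 0.81 0.06] w 0.0869 q [-3.950e+01 -7.400e+00  3.860e+01  1.199e+02  4.900e+00  6.550e+01
 -1.000e-01]
8 rows shift [ 0.016 -0.785  0.434] turn [ 0.0199  0.0004 -0.0002]
8 rows shift [0.018 0.14  0.694] turn [ 0.0112  0.0004 -0.0002]
```

{"name": "drive_tool", "arguments": {
  "increments": [
    [[0,0.1,0.4],[0.01,0,0]],
    [[0,0.14,0.74],[0.012,0,0]],
    [[0,0.14,0.74],[0.012,0,0]],
    [[0,0.14,0.74],[0.012,0,0]],
    [[0,0.14,0.74],[0.012,0,0]],
    [[0,0.14,0.74],[0.012,0,0]],
    [[0,0.14,0.74],[0.012,0,0]],
    [[0,0.14,0.72],[0.008,0,0]],
    [[0,0,0],[0,0,0]]
  ],
  "hand": 0.75
}}

```text
time_s: 6.55
tool_pos: [0.6573, 0.001, 0.1292]
tool_rot: [-90.6, 89.9, -98.3]
force: [-0.5, -1.3, -0.4]
grip_width: 0.0762
```

```bash
python3 - <<'E'
from h import *
snap('wrist','w3.png')
state()
p,R=plan([.6575,.0036,.032],down(-7.8),6)
E
```

```text
t 6.6 p [6.554e-01 2.000e-04 1.294e-01] x [-0.002 -0.002 -1.   ] z [ 0.991 -0.135 -0.002] F [-0.5   0.28 -0.14] w 0.0763 q [-32.6  26.2  39.9  90.1 -17.4  70.3   2.5]
6 rows shift [0.406 0.016 0.007] turn [ 0.     -0.0001  0.0002]
```

View pics/w3.png

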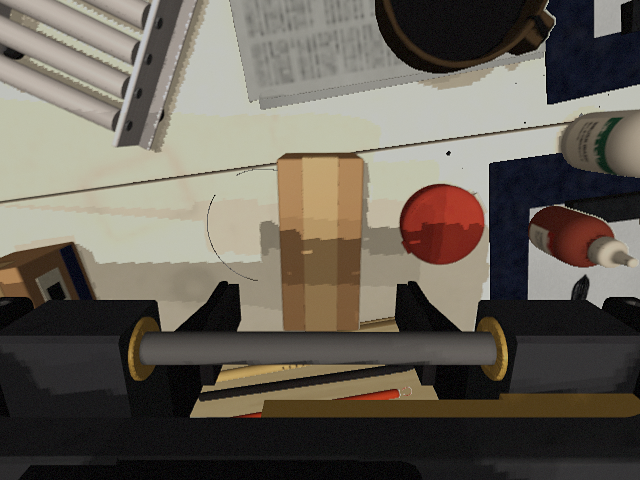

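The carton is centred between the jaws at column 320, and the tin at (442,225) is clear of the right finger. I'll go down.

{"name": "drive_tool", "arguments": {
  "increments": [
    [[0.3,0.02,0.01],[0,0,0]],
    [[0.5,0.02,0.01],[0,0,0]],
    [[0.5,0.02,0.01],[0,0,0]],
    [[0.5,0.02,0],[0,0,0]],
    [[0.4,0.02,0],[0,0,0]],
    [[0.2,0,0],[0,0,0]],
    [[0,0,0],[0,0,0]]
  ]
}}

```text
time_s: 7.3
tool_pos: [0.6555, 0.0041, 0.034]
tool_rot: [-172.3, 89.9, 179.9]
force: [-0.2, -0.3, -0.3]
grip_width: 0.0766
```

{"name": "drive_tool", "arguments": {
  "increments": [
    [[0,0,0],[0,0,0]],
    [[0,0,0],[0,0,0]],
    [[0,0,0],[0,0,0]],
    [[0,0,0],[0,0,0]],
    [[0,0,0],[0,0,0]]
  ],
  "hand": -1,
  "squeeze": 20
}}

```text
time_s: 7.8
tool_pos: [0.6576, 0.004, 0.0363]
tool_rot: [14.1, 89.9, 6.3]
force: [0.2, -1.1, 3.2]
grip_width: 0.054
```

{"name": "drive_tool", "arguments": {
  "increments": [
    [[-0.3,0,0],[0,0,0]],
    [[-0.4,0,0],[0,0,0]],
    [[-0.3,0,0],[0,0,0]],
    [[0,0,0],[0,0,0]],
    [[0,0,0],[0,0,0]],
    [[0,0,0],[0,0,0]]
  ]
}}

```text
time_s: 8.4
tool_pos: [0.6564, 0.0043, 0.0749]
tool_rot: [177.6, 89.9, 169.8]
force: [1.0, -0.4, -0.5]
grip_width: 0.0538
```

```bash
python3 - <<'E'
from h import *
state()
snap('wrist','w4.png');state()
E
```

```text
t 8.4 p [0.6564 0.0043 0.0749] x [-0.001  0.    -1.   ] z [ 0.991 -0.136 -0.001] F [ 0.96 -0.43 -0.49] w 0.0538 q [-31.9  29.2  38.5  92.8 -19.6  65.    3.7]
t 8.45 p [0.6563 0.0042 0.0747] x [-0.001  0.    -1.   ] z [ 0.991 -0.136 -0.001] F [ 0.44 -0.49 -0.61] w 0.0538 q [-31.9  29.2  38.5  92.8 -19.6  65.    3.7]
```

At -0.5 N this one is empty as well. I'll put it back and go to the third.

{"name": "drive_tool", "arguments": {
  "increments": [
    [[0.3,0,0],[0,0,0]],
    [[0.4,0,0],[0,0,0]],
    [[0.2,0,0],[0,0,0]],
    [[0.08,0,0],[0,0,0]],
    [[0,0,0],[0,0,0]]
  ]
}}

```text
time_s: 8.95
tool_pos: [0.6556, 0.0041, 0.0357]
tool_rot: [179.3, 89.8, 171.5]
force: [-2.6, 0.9, 6.5]
grip_width: 0.0539
```

{"name": "drive_tool", "arguments": {
  "increments": [
    [[0,0,0],[0,0,0]],
    [[0,0,0],[0,0,0]],
    [[0,0,0],[0,0,0]],
    [[-0.5,0,0],[0,0,0]],
    [[-0.7,0,0],[0,0,0]],
    [[-0.7,0,0],[0,0,0]],
    [[-0.6,0,0],[0,0,0]],
    [[0,0,0],[0,0,0]]
  ],
  "hand": 0.75
}}

```text
time_s: 9.75
tool_pos: [0.6594, 0.0037, 0.14]
tool_rot: [13.0, 89.6, 5.2]
force: [0.5, 0.0, 0.4]
grip_width: 0.0764
```

```bash
python3 - <<'E'
from h import *
state()
p,R=plan([.549,-.2963,.13],down(-16.1),9)
E
```

```text
t 9.75 p [0.6594 0.0037 0.14  ] x [ 0.007  0.001 -1.   ] z [ 0.991 -0.136  0.007] F [0.53 0.   0.39] w 0.0764 q [-33.   25.8  40.1  89.3 -17.3  70.8   2.1]
9 rows shift [ 0.026 -0.879 -0.135] turn [ 0.0077  0.0003 -0.0001]
```

{"name": "drive_tool", "arguments": {
  "increments": [
    [[0,-0.6,-0.1],[0.008,0,0]],
    [[0,-0.9,-0.14],[0.008,0,0]],
    [[0,-0.9,-0.14],[0.008,0,0]],
    [[0,-0.9,-0.14],[0.008,0,0]],
    [[0,-0.9,-0.14],[0.008,0,0]],
    [[0,-0.9,-0.14],[0.008,0,0]],
    [[0,-0.9,-0.14],[0.008,0,0]],
    [[0,-0.9,-0.14],[0.008,0,0]],
    [[0,-0.9,-0.14],[0.007,0,0]],
    [[0,0,0],[0,0,0]]
  ]
}}

```text
time_s: 10.75
tool_pos: [0.5397, -0.2987, 0.1353]
tool_rot: [-116.7, 89.7, -133.6]
force: [-0.6, -0.9, -0.4]
grip_width: 0.0758
```

```bash
python3 - <<'E'
from h import *
snap('wrist','w5.png')
state()
p,R=plan([.5491,-.2963,.03],down(-16.1),6)
E
```

```text
t 10.8 p [ 0.5418 -0.2952  0.1351] x [-0.002 -0.001 -1.   ] z [ 0.958 -0.288 -0.002] F [-0.42  0.39  0.02] w 0.0762 q [-12.   22.7  47.8  95.8 -17.7  69.5  23.1]
6 rows shift [0.438 0.005 0.031] turn [-0.0009 -0.0002  0.0001]
```

View pics/w5.png

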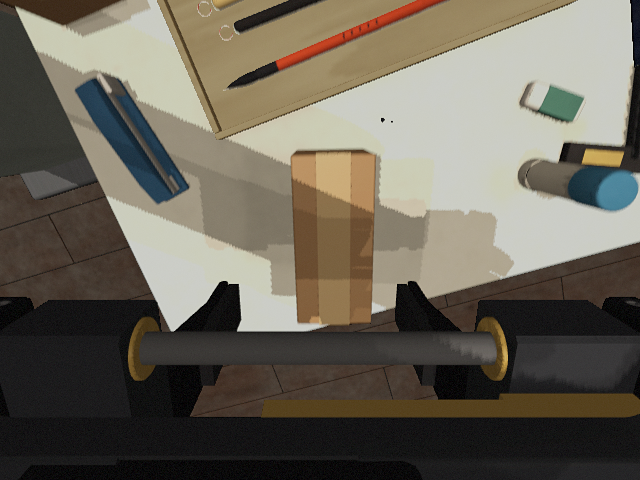

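The third carton is centred at about column 334, so the tool has to shift about 7 mm along +z, as the plan says.

{"name": "drive_tool", "arguments": {
  "increments": [
    [[0.1,0,0.1],[-0.005,0,0]],
    [[0.5,0,0.09],[0,0,0]],
    [[0.5,0,0],[0,0,0]],
    [[0.5,0,0],[0,0,0]],
    [[0.6,0,0],[0,0,0]],
    [[0.4,0,0],[0,0,0]],
    [[0,0,0],[0,0,0]]
  ]
}}

```text
time_s: 11.5
tool_pos: [0.5515, -0.2908, 0.029]
tool_rot: [170.5, 89.7, 154.9]
force: [0.3, 0.1, 0.0]
grip_width: 0.0759
```

{"name": "drive_tool", "arguments": {
  "increments": [
    [[0,0,0],[0,0,0]],
    [[0,0,0],[0,0,0]],
    [[0,0,0],[0,0,0]],
    [[0,0,0],[0,0,0]],
    [[0,0,0],[0,0,0]]
  ],
  "hand": -1,
  "squeeze": 35
}}

```text
time_s: 12.0
tool_pos: [0.5529, -0.2934, 0.0331]
tool_rot: [32.3, 90.0, 16.6]
force: [-1.8, 1.3, 4.8]
grip_width: 0.0537
```

{"name": "drive_tool", "arguments": {
  "increments": [
    [[-0.3,0,0],[0,0,0]],
    [[-0.4,0,0],[0,0,0]],
    [[-0.3,0,0],[0,0,0]],
    [[0,0,0],[0,0,0]],
    [[0,0,0],[0,0,0]],
    [[0,0,0],[0,0,0]]
  ]
}}

```text
time_s: 12.6
tool_pos: [0.5523, -0.2928, 0.0716]
tool_rot: [159.9, 89.9, 144.2]
force: [-0.1, -0.2, -4.4]
grip_width: 0.0537
```

```bash
python3 - <<'E'
from h import *
state()
snap('wrist','w6.png');state()
E
```

```text
t 12.6 p [ 0.5523 -0.2928  0.0716] x [-0.001  0.001 -1.   ] z [ 0.963 -0.271 -0.001] F [-0.12 -0.19 -4.43] w 0.0537 q [ -9.9  27.4  45.2  97.9 -21.4  63.7  26. ]
t 12.65 p [ 0.5522 -0.2928  0.0715] x [-0.001  0.001 -1.   ] z [ 0.963 -0.271 -0.001] F [ 0.54  0.6  -4.99] w 0.0539 q [ -9.9  27.5  45.2  97.9 -21.4  63.7  26. ]
```

View pics/w6.png

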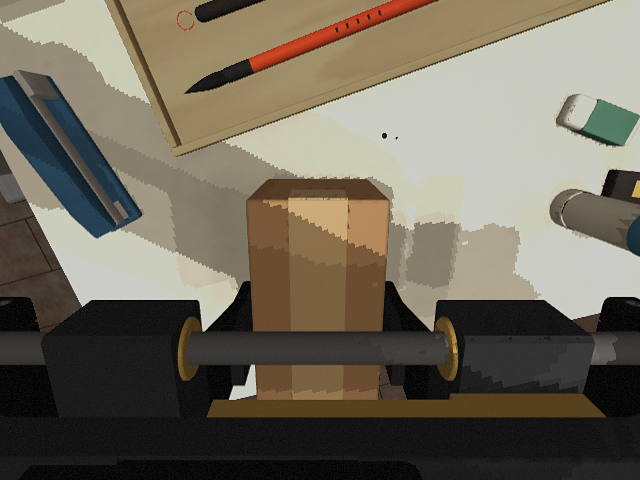

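It weighs 4.4–5.0 N, so this is the full carton, and the wrist picture shows it held squarely at (318,300). I'll lift it and carry it to the track.

```bash
python3 - <<'E'
from h import *
p0,R0=pose()
p,R=plan([.552,-.29,.17],R0,4)
p,R=plan([.527,.165,.17],down(-31.6),14,p,R0)
E
```

```text
4 rows shift [-0.616  0.016 -0.007] turn [0. 0. 0.]
14 rows shift [ 0.     0.732 -0.361] turn [ 0.0095 -0.     -0.    ]
```

{"name": "drive_tool", "arguments": {
  "increments": [
    [[-0.4,0,0],[0,0,0]],
    [[-0.7,0,0],[0,0,0]],
    [[-0.7,0,0],[0,0,0]],
    [[-0.4,0.2,-0.1],[0.005,0,0]],
    [[-0.2,0.5,-0.25],[0.01,0,0]],
    [[0,0.73,-0.36],[0.01,0,0]],
    [[0,0.73,-0.36],[0.01,0,0]],
    [[0,0.73,-0.36],[0.01,0,0]],
    [[0,0.73,-0.36],[0.01,0,0]],
    [[0,0.73,-0.36],[0.01,0,0]]
  ]
}}

```text
time_s: 13.65
tool_pos: [0.5288, -0.0999, 0.1691]
tool_rot: [50.9, 89.9, 27.2]
force: [0.6, 0.5, -3.9]
grip_width: 0.0541
```

```bash
python3 - <<'E'
from h import *
state()
p,R=plan([.527,.165,.17],down(-31.6),8)
E
```

```text
t 13.65 p [ 0.5288 -0.0999  0.1691] x [ 0.001  0.    -1.   ] z [ 0.916 -0.401  0.001] F [ 0.56  0.54 -3.94] w 0.0541 q [-35.3   8.1  47.2 104.7  -6.3  69.9  -9.9]
8 rows shift [-0.003  0.735 -0.383] turn [ 0.0083  0.     -0.0001]
```

{"name": "drive_tool", "arguments": {
  "increments": [
    [[0,0.73,-0.38],[0.009,0,0]],
    [[0,0.73,-0.38],[0.009,0,0]],
    [[0,0.73,-0.38],[0.009,0,0]],
    [[0,0.73,-0.38],[0.009,0,0]],
    [[0,0.73,-0.38],[0.009,0,0]],
    [[0,0.73,-0.38],[0.009,0,0]],
    [[0,0.73,-0.38],[0.009,0,0]],
    [[0,0.4,-0.2],[0.003,0,0]],
    [[0,0,0],[0,0,0]]
  ]
}}

```text
time_s: 14.55
tool_pos: [0.5274, 0.1511, 0.1688]
tool_rot: [98.1, 89.9, 66.9]
force: [-0.8, -0.2, -3.9]
grip_width: 0.0531
```

```bash
python3 - <<'E'
from h import *
snap('wrist','w7.png'); state(); snap('top','t7.png'); state()
i=cv2.imread('pics/t7.png')
cv2.imwrite('pics/t7z.png',cv2.resize(i[160:310,125:320],None,fx=4,fy=4,interpolation=cv2.INTER_CUBIC))
E
```

```text
t 14.6 p [0.5276 0.1483 0.1687] x [ 0. -0. -1.] z [ 0.854 -0.52   0.001] F [-0.28 -0.67 -3.98] w 0.0539 q [-52.2   8.7  37.1 103.1  -5.6  70.  -44.8]
t 14.65 p [0.5278 0.1466 0.1687] x [ 0.    -0.001 -1.   ] z [ 0.853 -0.522  0.001] F [-0.56 -0.51 -3.48] w 0.0538 q [-52.2   8.7  37.2 103.2  -5.5  70.  -44.8]
```

View pics/w7.png

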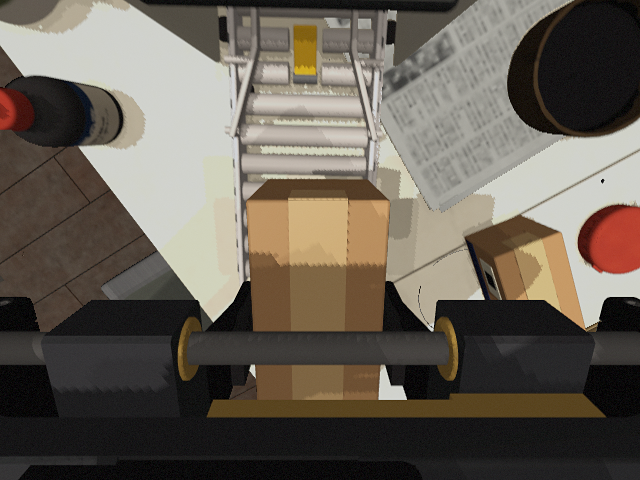

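View pics/t7z.png

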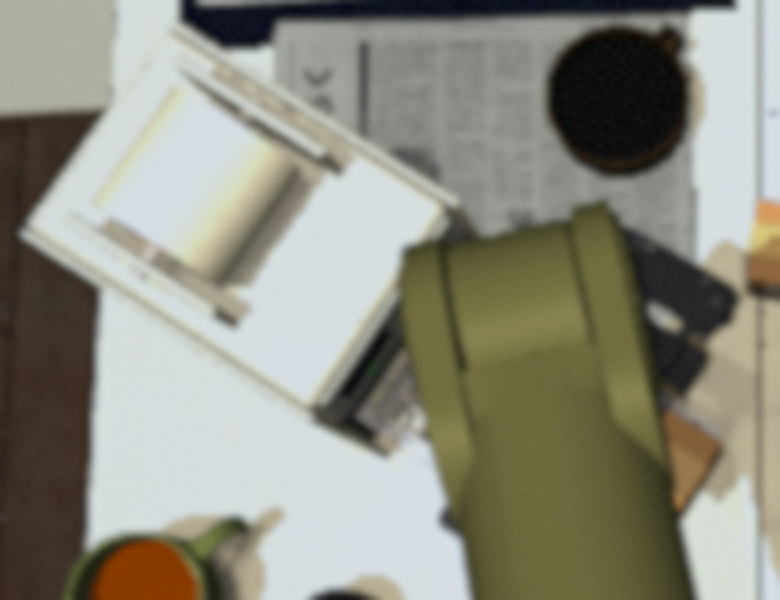

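```bash
python3 - <<'E'
import cv2
i=cv2.imread('pics/w7.png')
cv2.imwrite('pics/w7z.png',cv2.resize(i[0:200,200:410],None,fx=3,fy=3,interpolation=cv2.INTER_CUBIC))
E
```

```text
(no output)
```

View pics/w7z.png

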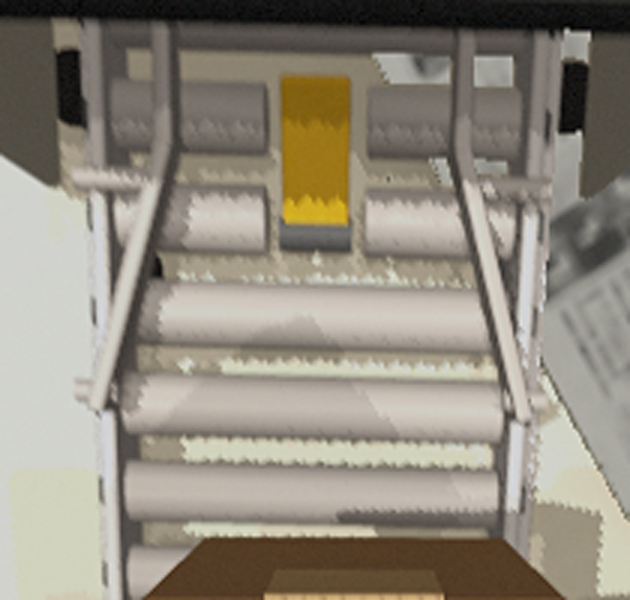

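```bash
python3 - <<'E'
from h import *
c=load('w7'); g=lambda u,v,z:ray(c,200+(u+.5)/3-.5,(v+.5)/3-.5,z)[:2]
E=[g(100,400,.064),g(522,412,.064)];B=[g(168,150,.064),g(461,158,.064)]
F=[g(280,226,.046),g(349,226,.046),g(281,76,.055),g(349,76,.055)]
Rl=[g(126,405,.040),g(503,410,.040),g(126,490,.04),g(500,492,.04)]
for n,a in (('ent',E),('bend',B),('flip',F),('roll',Rl)): print(n,[x.round(4) for x in a], np.linalg.norm(a[0]-a[1]).round(4), 'mid',np.mean(a[:2],0).round(4),'perp az',np.degrees(np.arctan2(*(a[1]-a[0])[::-1])).round(1)+90)
ms=[np.mean(E,0),np.mean(B,0),np.mean(F[:2],0),np.mean(F[2:],0),np.mean(Rl[:2],0),np.mean(Rl[2:],0)]
M=np.array(ms);_,_,v=np.linalg.svd(M-M.mean(0));d=v[0]*np.sign(v[0][0]);print('dir',np.degrees(np.arctan2(d[1],d[0])),M.mean(0));
print((M-M.mean(0))@np.array([-d[1],d[0]]),(M-M.mean(0))@d)
print('tcp proj check pad', proj(c,pose()[0]))
R=pose()[1].as_matrix(); print('feed now',np.degrees(np.arctan2(R[1,1],R[0,1])))
# carton top corners in view
top=.1687-.033+.062
print([ray(c,u,v,top)[:2].round(4) for u,v in((248,198),(389,198))])
E
```

```text
ent [array([0.5169, 0.2477]), array([0.6003, 0.194 ])] 0.0992 mid [0.5586 0.2209] perp az 57.3
bend [array([0.5601, 0.2833]), array([0.6147, 0.2485])] 0.0647 mid [0.5874 0.2659] perp az 57.4
flip [array([0.5733, 0.2602]), array([0.5875, 0.2516]), array([0.5899, 0.2848]), array([0.6029, 0.2769])] 0.0166 mid [0.5804 0.2559] perp az 58.8
roll [array([0.5172, 0.2458]), array([0.5992, 0.1948]), array([0.505 , 0.2282]), array([0.5886, 0.1771])] 0.0966 mid [0.5582 0.2203] perp az 58.1
dir 57.61222452542555 [0.57130149 0.24109072]
[-1.11036190e-04 -2.96117688e-04  2.22801617e-04  1.28539134e-04
 -6.01803556e-05  1.15993482e-04] [-0.02388975  0.02958518  0.01736246  0.04704147 -0.02454441 -0.04555494]
tcp proj check pad [321.57125738 305.07571364]
feed now 58.549841978383824
[array([0.5343, 0.2112]), array([0.5791, 0.1841])]
```

The wrist view shows the funnel, the flipper and the rollers, and all the midpoints fit one axis to within 0.3 mm. That puts the mouth at (0.588, 0.2675) with a feed direction of 57.6°.

```bash
cat >> h.py <<'E'
O=np.array([.5881,.2675]); D=np.array([np.cos(np.radians(57.6)),np.sin(np.radians(57.6))]); L=np.array([-D[1],D[0]])
def st(x,y=0): return O+x*D+y*L
def ins(p): return ((p[:2]-O)@D).round(4),((p[:2]-O)@L).round(4)
E
python3 - <<'E'
from h import *
p0,R0=pose(); print(ins(p0))
p,R=plan([*st(-.116),.13],down(-32.4),5)
plan([*st(-.116),.082],R,4,p,R)
E
```

```text
(np.float64(-0.1344), np.float64(-0.0138))
5 rows shift [ 0.193  0.093 -0.068] turn [0.0016 0.0001 0.0001]
4 rows shift [0.3 0.  0. ] turn [0. 0. 0.]
```

{"name": "drive_tool", "arguments": {
  "increments": [
    [[0.2,0.1,-0.07],[0.002,0,0]],
    [[0.2,0.1,-0.07],[0.002,0,0]],
    [[0.2,0.1,-0.07],[0.002,0,0]],
    [[0.2,0.09,-0.07],[0.002,0,0]],
    [[0.2,0.08,-0.06],[0,0,0]],
    [[0.2,0,0],[0,0,0]],
    [[0.3,0,0],[0,0,0]],
    [[0.3,0,0],[0,0,0]],
    [[0.2,0,0],[0,0,0]],
    [[0,0,0],[0,0,0]]
  ]
}}

```text
time_s: 15.65
tool_pos: [0.5249, 0.1699, 0.0865]
tool_rot: [-116.2, 89.8, -148.7]
force: [0.2, -0.1, -4.9]
grip_width: 0.0538
```

```bash
python3 - <<'E'
from h import *
state();print(ins(pose()[0]));plan([*st(-.116),.082],down(-32.4),2)
E
```

```text
t 15.65 p [0.5249 0.1699 0.0865] x [-0.003 -0.002 -1.   ] z [ 0.844 -0.536 -0.001] F [ 0.2  -0.05 -4.88] w 0.0538 q [-52.   14.5  35.6 107.4  -9.6  61.2 -45. ]
(np.float64(-0.1163), np.float64(0.0011))
2 rows shift [0.056 0.004 0.014] turn [-0.0001 -0.0003  0.0006]
```

{"name": "drive_tool", "arguments": {
  "increments": [
    [[0.08,0,0.02],[0,0,0]],
    [[0.06,0,0],[0,0,0]],
    [[0.05,0,0],[0,0,0]],
    [[0,0,0],[0,0,0]],
    [[0,0,0],[0,0,0]]
  ]
}}

```text
time_s: 16.15
tool_pos: [0.5268, 0.1702, 0.0807]
tool_rot: [68.7, 90.0, 36.3]
force: [-0.3, -0.8, -4.8]
grip_width: 0.0534
```

{"name": "drive_tool", "arguments": {
  "increments": [
    [[0.04,0,0],[0,0,0]],
    [[0.03,0,0],[0,0,0]],
    [[0,0,0],[0,0,0]],
    [[0,0,0],[0,0,0]]
  ]
}}

```text
time_s: 16.55
tool_pos: [0.5274, 0.1709, 0.0791]
tool_rot: [81.2, 89.9, 48.8]
force: [-2.1, 0.4, 5.7]
grip_width: 0.0537
```

```bash
python3 - <<'E'
from h import *
snap('scene','s8.png');snap('wrist','w8.png');state();print(ins(pose()[0]))
i=cv2.imread('pics/s8.png')
cv2.imwrite('pics/s8z.png',cv2.resize(i[120:280,270:480],None,fx=3,fy=3,interpolation=cv2.INTER_CUBIC))
E
```

```text
t 16.65 p [0.5274 0.1709 0.0791] x [ 0.002  0.002 -1.   ] z [ 0.844 -0.536  0.   ] F [-1.55  0.8   5.88] w 0.0539 q [-51.7  15.2  35.5 107.7 -10.2  60.1 -44.5]
(np.float64(-0.114), np.float64(-0.0005))
```

View pics/s8z.png

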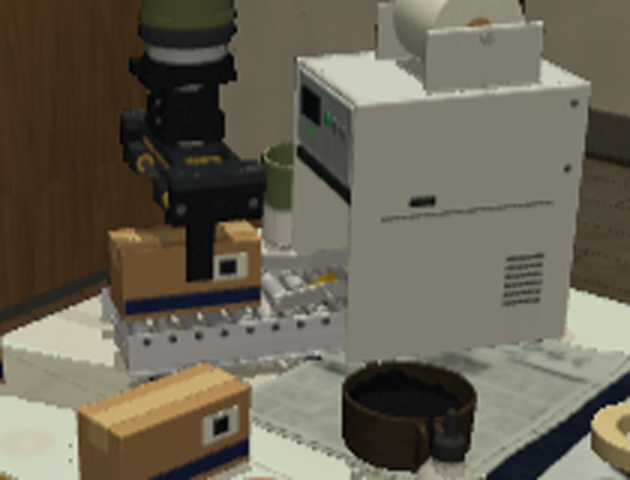

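View pics/w8.png

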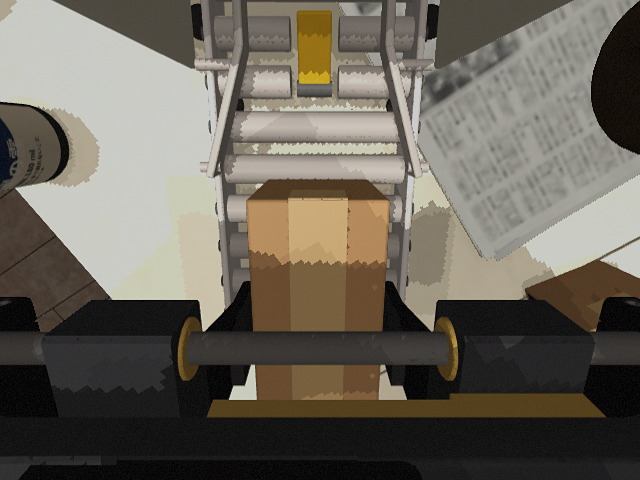

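The wrist view shows the carton straight on the rollers, with its front edge at row 190 and the funnel just ahead of it. The scene view confirms it sits level on the track. Next I'll check whether anything solid is at the camera's position.

```bash
python3 - <<'E'
from h import *
s=load('s8');w=load('w8');cam=-w['R'].T@w['t'];p,R=pose();M=R.as_matrix()
z=lambda q:((q-np.array([270,120]))*3).round()
print('cam',z(proj(s,cam)), (M.T@(cam-p)).round(3),'tcp',z(proj(s,p)))
for b in (.07,.12,.2): print(b,z(proj(s,p-b*M[:,0]+.0375*M[:,1]+.095*M[:,2]*0)),z(proj(s,p-b*M[:,0]-.0375*M[:,1])))
E
```

```text
cam [282.  69.] [-0.163  0.079  0.001] tcp [188. 265.]
0.07 [231. 183.] [143. 191.]
0.12 [231. 125.] [142. 133.]
0.2 [232.  27.] [140.  35.]
```

Nothing solid stands at the camera point (zoomed 282,69), so only the gripper's body matters. I'll roll the carton forward into the funnel while it is held.

{"name": "drive_tool", "arguments": {
  "increments": [
    [[-0.02,0.1,0],[0,0,0]],
    [[0,0.2,0],[0,0,0]],
    [[0,0.25,0],[0,0,0]],
    [[0,0.3,0],[0,0,0]],
    [[0,0.25,0],[0,0,0]],
    [[0,0.2,0],[0,0,0]],
    [[0,0.1,0],[0,0,0]],
    [[0,0,0],[0,0,0]],
    [[0,0,0],[0,0,0]]
  ]
}}

```text
time_s: 17.55
tool_pos: [0.5579, 0.219, 0.0791]
tool_rot: [61.8, 89.9, 29.4]
force: [-1.1, 1.2, 5.4]
grip_width: 0.0537
```

```bash
python3 - <<'E'
from h import *
state();print(ins(pose()[0]));
E
```

```text
t 17.55 p [0.5579 0.219  0.0791] x [ 0.002  0.001 -1.   ] z [ 0.845 -0.535  0.001] F [-1.1   1.15  5.37] w 0.0537 q [-52.1  20.7  33.9 101.3 -12.9  61.8 -46.1]
(np.float64(-0.0571), np.float64(-0.0005))
```

{"name": "drive_tool", "arguments": {
  "increments": [
    [[0,0,0],[0,0,0]],
    [[0,0,0],[0,0,0]],
    [[0,0,0],[0,0,0]],
    [[0,-0.2,0],[0,0,0]],
    [[0,-0.3,0],[0,0,0]],
    [[0,-0.3,0],[0,0,0]],
    [[0,-0.1,0],[0,0,0]],
    [[0,0,0],[0,0,0]]
  ],
  "hand": 0.75
}}

```text
time_s: 18.35
tool_pos: [0.537, 0.186, 0.0788]
tool_rot: [122.2, 90.0, 89.7]
force: [0.2, -0.0, 0.3]
grip_width: 0.0763
```

```bash
python3 - <<'E'
from h import *
snap('wrist','w9.png');state();print(ins(pose()[0]));
E
```

```text
t 18.4 p [0.5373 0.1868 0.0789] x [ 0.     0.001 -1.   ] z [ 0.844 -0.537 -0.   ] F [-0.03 -0.2  -0.47] w 0.0759 q [-51.9  17.1  34.9 105.6 -11.2  60.7 -45.1]
(np.float64(-0.0953), np.float64(-0.0004))
```

View pics/w9.png

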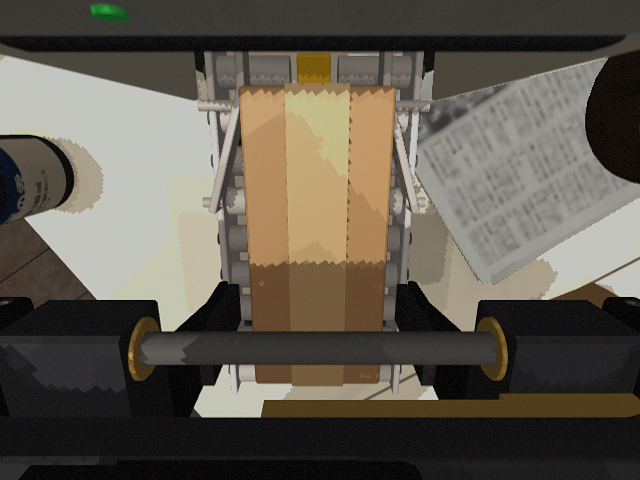

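The carton stays straight in the funnel, with its front edge at row 90. I'll grip its rear part and roll it on.

{"name": "drive_tool", "arguments": {
  "increments": [
    [[0,0,0],[0,0,0]],
    [[0,0,0],[0,0,0]],
    [[0,0,0],[0,0,0]],
    [[0,0,0],[0,0,0]],
    [[0,0.15,0],[0,0,0]],
    [[0,0.25,0],[0,0,0]],
    [[0,0.3,0],[0,0,0]],
    [[0,0.25,0],[0,0,0]],
    [[0,0.15,0],[0,0,0]],
    [[0,0,0],[0,0,0]]
  ],
  "hand": -1,
  "squeeze": 15
}}

```text
time_s: 19.4
tool_pos: [0.5618, 0.2257, 0.0785]
tool_rot: [56.2, 89.9, 23.9]
force: [0.3, 0.6, 0.8]
grip_width: 0.0537
```

```bash
python3 - <<'E'
from h import *
state();print(ins(pose()[0]));
E
```

```text
t 19.4 p [0.5618 0.2257 0.0785] x [ 0.001  0.001 -1.   ] z [ 0.845 -0.535  0.001] F [0.29 0.64 0.83] w 0.0537 q [-52.1  21.5  33.7 100.4 -13.3  62.1 -46.4]
(np.float64(-0.0494), np.float64(-0.0002))
```

{"name": "drive_tool", "arguments": {
  "increments": [
    [[0,0,0],[0,0,0]],
    [[0,0,0],[0,0,0]],
    [[0,0,0],[0,0,0]],
    [[0,-0.3,0],[0,0,0]],
    [[0,-0.5,0],[0,0,0]],
    [[0,-0.6,0],[0,0,0]],
    [[-0.2,-0.6,0],[0,0,0]],
    [[-0.4,-0.3,0],[0,0,0]],
    [[-0.4,0,0],[0,0,0]],
    [[0,0,0],[0,0,0]]
  ],
  "hand": 0.75
}}

```text
time_s: 20.4
tool_pos: [0.5126, 0.1458, 0.1206]
tool_rot: [73.1, 89.7, 40.6]
force: [0.5, -0.5, 0.0]
grip_width: 0.0762
```

```bash
python3 - <<'E'
from h import *
snap('wrist','w10.png')
state();print(ins(pose()[0]));
E
```

```text
t 20.45 p [0.5119 0.1462 0.1194] x [ 0.002  0.002 -1.   ] z [ 0.844 -0.536  0.   ] F [-0.14 -0.21 -0.4 ] w 0.0761 q [-52.5   9.4  37.  108.5  -6.3  64.  -45.5]
(np.float64(-0.1432), np.float64(-0.0007))
```

View pics/w10.png

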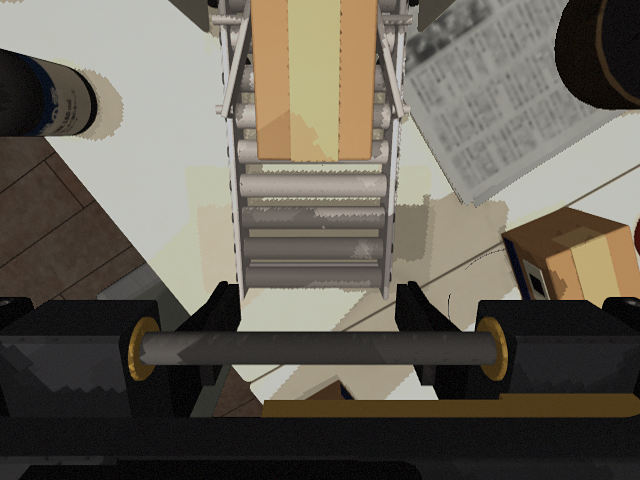

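The carton's rear edge is at row 160 and it stands straight. I'll close the fingers and tilt the tool forward in stages.

{"name": "drive_tool", "arguments": {
  "increments": [
    [[0,0,0],[0,0,0.04]],
    [[0,0,0],[0,0,0.0625]],
    [[0,0,0],[0,0,0.0625]],
    [[0,0,0],[0,0,0.0625]],
    [[0,0,0],[0,0,0.0625]]
  ],
  "hand": -1
}}

```text
time_s: 20.95
tool_pos: [0.5108, 0.1462, 0.118]
tool_rot: [90.0, 55.6, 57.6]
force: [-1.6, 1.1, 0.2]
grip_width: 0.0443
```

```bash
python3 - <<'E'
from h import *
state();print(ins(pose()[0]));
c=load('w10');print([ins(ray(c,u,160,.108)) for u in(257,376)])
E
```

```text
t 20.95 p [0.5108 0.1462 0.118 ] x [ 0.302  0.477 -0.825] z [ 0.844 -0.536 -0.   ] F [-1.64  1.11  0.2 ] w 0.0443 q [-46.5  -5.9  45.9 128.9 -37.8  42.1  -6.8]
(np.float64(-0.1438), np.float64(0.0003))
[(np.float64(-0.0775), np.float64(0.0264)), (np.float64(-0.0776), np.float64(-0.0298))]
```

{"name": "drive_tool", "arguments": {
  "increments": [
    [[0.14,0.2,0],[0,0,0]],
    [[0.14,0.2,0],[0,0,0]],
    [[0.14,0.2,0],[0,0,0]],
    [[0.14,0.2,0],[0,0,0]],
    [[0,0,0],[0,0,0.03]],
    [[0,0,0],[0,0,0.03]],
    [[0,0,0],[0,0,0]]
  ]
}}

```text
time_s: 21.65
tool_pos: [0.5316, 0.1797, 0.1162]
tool_rot: [90.2, 48.8, 57.8]
force: [-0.8, 0.4, -0.2]
grip_width: 0.0008
```

```bash
python3 - <<'E'
from h import *
state();print(ins(pose()[0]));
E
```

```text
t 21.65 p [0.5316 0.1797 0.1162] x [ 0.351  0.557 -0.752] z [ 0.845 -0.535 -0.003] F [-0.79  0.38 -0.15] w 0.0008 q [-47.7  -1.4  48.  130.  -55.6  41.4   8.3]
(np.float64(-0.1044), np.float64(0.0006))
```

{"name": "drive_tool", "arguments": {
  "increments": [
    [[0.2,-0.18,0],[0,0,0.02]],
    [[0.21,-0.18,0],[0,0,0.02]],
    [[0.21,-0.18,0],[0,0,0.02]],
    [[0,0,0],[0,0,0]]
  ]
}}

```text
time_s: 22.05
tool_pos: [0.5315, 0.1814, 0.0819]
tool_rot: [90.4, 41.8, 58.0]
force: [-0.3, -0.0, -0.4]
grip_width: 0.0004
```

```bash
python3 - <<'E'
from h import *
state();print(ins(pose()[0]));
E
```

```text
t 22.05 p [0.5315 0.1814 0.0819] x [ 0.395  0.632 -0.667] z [ 0.845 -0.534 -0.005] F [-0.27 -0.02 -0.41] w 0.0004 q [-44.4   8.   50.5 134.  -79.4  48.5  33.4]
(np.float64(-0.1031), np.float64(0.0016))
```

{"name": "drive_tool", "arguments": {
  "increments": [
    [[0.19,0.17,0],[0,0,0]],
    [[0.19,0.17,0],[0,0,0]]
  ]
}}

```text
time_s: 22.25
tool_pos: [0.5452, 0.1998, 0.0863]
tool_rot: [90.0, 41.5, 57.7]
force: [-0.1, -1.6, 0.3]
grip_width: 0.0006
```

```bash
python3 - <<'E'
from h import *
state();print(ins(pose()[0]));
E
```

```text
t 22.25 p [0.5452 0.1998 0.0863] x [ 0.4    0.634 -0.662] z [ 0.846 -0.534 -0.   ] F [-0.07 -1.64  0.27] w 0.0006 q [-45.6   9.   49.2 132.7 -81.4  47.5  32.6]
(np.float64(-0.0801), np.float64(-0.0001))
```

{"name": "drive_tool", "arguments": {
  "increments": [
    [[0.2,0.16,0],[0,0,0]],
    [[0.2,0.16,0],[0,0,0]],
    [[0.2,0.16,0],[0,0,0]]
  ]
}}

```text
time_s: 22.55
tool_pos: [0.5611, 0.2259, 0.0844]
tool_rot: [90.1, 41.4, 57.8]
force: [0.5, -0.7, -0.1]
grip_width: 0.0004
```

```bash
python3 - <<'E'
from h import *
state();print(ins(pose()[0]));
E
```

```text
t 22.55 p [0.5611 0.2259 0.0844] x [ 0.4    0.635 -0.661] z [ 0.846 -0.534 -0.001] F [ 0.5  -0.68 -0.11] w 0.0004 q [-46.9  11.4  47.3 130.9 -84.5  46.5  31.8]
(np.float64(-0.0496), np.float64(0.0005))
```

q5 is nearing its limit, so I'll take about 2° off the tilt and keep pushing.

{"name": "drive_tool", "arguments": {
  "increments": [
    [[0.15,0.14,0],[0,0,-0.01]],
    [[0.18,0.17,0],[0,0,-0.01]],
    [[0.18,0.17,0],[0,0,0]]
  ]
}}

```text
time_s: 22.85
tool_pos: [0.5759, 0.2497, 0.0846]
tool_rot: [90.1, 43.8, 57.8]
force: [-0.1, -0.8, -0.5]
grip_width: 0.0005
```

```bash
python3 - <<'E'
from h import *
snap('wrist','w11.png');state();print(ins(pose()[0]));
E
```

```text
t 22.9 p [0.5761 0.2512 0.0847] x [ 0.384  0.612 -0.692] z [ 0.847 -0.532 -0.001] F [-0.54  1.51  1.34] w 0.0003 q [-49.7  12.6  46.1 127.7 -82.   43.5  25.6]
(np.float64(-0.0202), np.float64(0.0014))
```

View pics/w11.png

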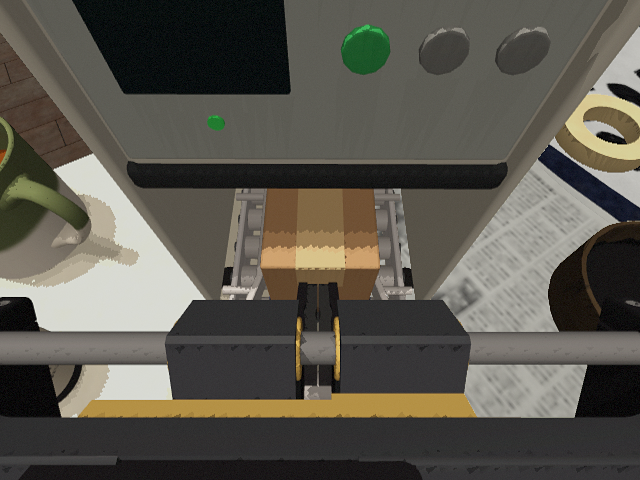

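The wrist view shows the fingers behind the carton's rear face (row 268), with the carton centred and entering under the head. I'll keep pushing.

{"name": "drive_tool", "arguments": {
  "increments": [
    [[0.16,0.16,-0.01],[0,0,0]],
    [[0.16,0.16,0],[0,0,0]],
    [[0.1,0.1,0],[0,0,0]]
  ]
}}

```text
time_s: 23.2
tool_pos: [0.5879, 0.269, 0.0841]
tool_rot: [90.1, 43.9, 57.8]
force: [-0.3, -1.4, -1.1]
grip_width: 0.0009
```

```bash
python3 - <<'E'
from h import *
c=load('w11');print(ins(ray(c,320,268,.108)))
c=snap('wrist','w12.png');state();print(ins(pose()[0]));
E
```

```text
(np.float64(-0.0151), np.float64(-0.0009))
t 23.25 p [0.5881 0.2697 0.0844] x [ 0.384  0.61  -0.693] z [ 0.846 -0.534 -0.001] F [-0.64  1.89 -0.06] w 0.0006 q [-50.5  14.3  44.9 126.  -83.3  42.8  24.3]
(np.float64(0.0019), np.float64(0.0012))
```

View pics/w12.png

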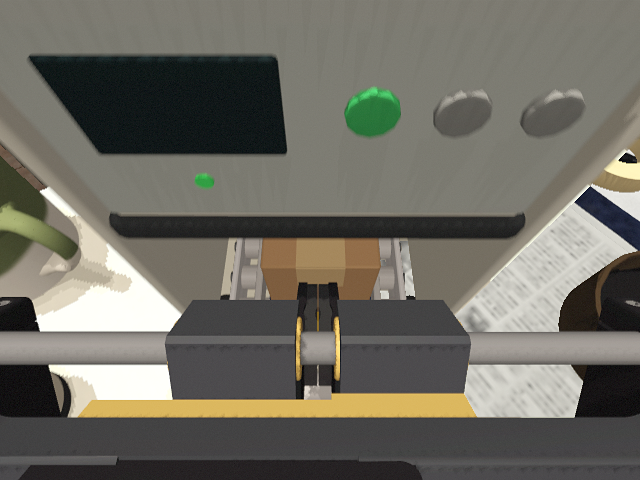

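{"name": "drive_tool", "arguments": {
  "increments": [
    [[0.08,0.08,-0.01],[0,0,0]],
    [[0.08,0.08,0],[0,0,0]],
    [[0.06,0.06,0],[0,0,0]],
    [[0,0,0],[0,0,0]]
  ]
}}

```text
time_s: 23.65
tool_pos: [0.5942, 0.2796, 0.0848]
tool_rot: [90.1, 43.8, 57.8]
force: [0.5, -1.1, 0.4]
grip_width: 0.0006
```

```bash
python3 - <<'E'
from h import *
c=load('w12');print('rear',ins(ray(c,320,268,.108)))
c=snap('wrist','w13.png');state();print(ins(pose()[0]));
E
```

```text
rear (np.float64(0.0075), np.float64(-0.0008))
t 23.7 p [0.5942 0.2793 0.0848] x [ 0.385  0.61  -0.693] z [ 0.845 -0.535 -0.001] F [ 0.05  0.41 -0.69] w 0.0004 q [-50.9  15.1  44.3 125.1 -83.9  42.4  23.6]
(np.float64(0.0132), np.float64(0.0012))
```

View pics/w13.png

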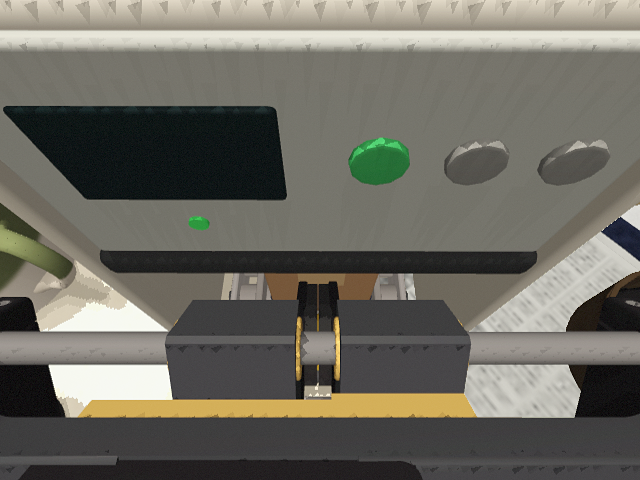

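{"name": "drive_tool", "arguments": {
  "increments": [
    [[0.04,0.04,-0.01],[0,0,0]],
    [[0.03,0.03,0],[0,0,0]],
    [[0,0,0],[0,0,0]]
  ]
}}

```text
time_s: 24.0
tool_pos: [0.5957, 0.2818, 0.0844]
tool_rot: [90.1, 43.9, 57.7]
force: [-3.5, -3.5, 2.3]
grip_width: 0.0004
```

```bash
python3 - <<'E'
from h import *
state();print(ins(pose()[0]));print('F feed',np.array(env.get_obs()['force'])[:2]@D)
E
```

```text
t 24.0 p [0.5957 0.2818 0.0844] x [ 0.385  0.609 -0.693] z [ 0.845 -0.536 -0.001] F [-3.49 -3.53  2.25] w 0.0004 q [-51.   15.3  44.2 124.8 -84.   42.3  23.4]
(np.float64(0.0162), np.float64(0.0012))
F feed -4.8455388301356335
```

The feed force has risen to 4.8 N, which should be the end stop. I'll back off and look.

{"name": "drive_tool", "arguments": {
  "increments": [
    [[-0.2,-0.2,0],[0,0,0]],
    [[-0.4,-0.4,0],[0,0,0]],
    [[-0.5,-0.5,0],[0,0,0]],
    [[-0.3,-0.3,0],[0,0,0]],
    [[0,0,0],[0,0,0]]
  ]
}}

```text
time_s: 24.5
tool_pos: [0.553, 0.2134, 0.0831]
tool_rot: [90.2, 43.8, 57.6]
force: [0.8, 0.2, 0.1]
grip_width: 0.0008
```

```bash
python3 - <<'E'
from h import *
c=snap('wrist','w14.png');state();print(ins(pose()[0]));
for x,z in ((.0195,.108),(.0195,.046),(.016,.055)): print(x,z,proj(c,[*st(x),z]))
E
```

```text
t 24.55 p [0.5536 0.215  0.0836] x [ 0.386  0.61  -0.692] z [ 0.844 -0.537 -0.002] F [ 1.14  0.13 -0.  ] w -0.0001 q [-47.8   9.3  48.1 130.9 -79.   44.5  27.4]
(np.float64(-0.0628), np.float64(0.001))
0.0195 0.108 [317.06347546 137.77787002]
0.0195 0.046 [317.41303865 203.43898436]
0.016 0.055 [317.38433226 199.96311337]
```

View pics/w14.png

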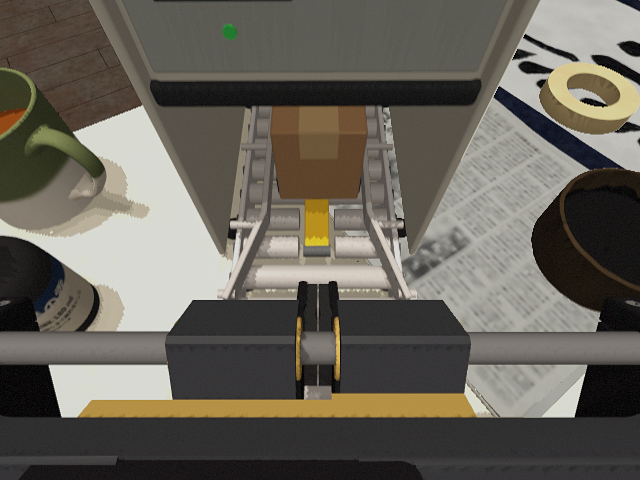

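```bash
python3 - <<'E'
from h import *
c=load('w14'); i=cv2.imread('pics/w14.png')
cv2.imwrite('pics/w14z.png',cv2.resize(i[90:270,220:420],None,fx=3.3,fy=3.3,interpolation=cv2.INTER_CUBIC))
for v in (195,197,199,200,201): print(v,ins(ray(c,317,v,.046)), ins(ray(c,317,v,.055)))
for v in (136,155,158,160): print(v, ins(ray(c,317,v,.108)))
E
```

```text
195 (np.float64(0.0267), np.float64(0.0003)) (np.float64(0.0201), np.float64(0.0002))
197 (np.float64(0.025), np.float64(0.0003)) (np.float64(0.0184), np.float64(0.0003))
199 (np.float64(0.0233), np.float64(0.0003)) (np.float64(0.0168), np.float64(0.0003))
200 (np.float64(0.0224), np.float64(0.0003)) (np.float64(0.016), np.float64(0.0003))
201 (np.float64(0.0216), np.float64(0.0003)) (np.float64(0.0152), np.float64(0.0003))
136 (np.float64(0.0208), np.float64(0.0))
155 (np.float64(0.0071), np.float64(0.0001))
158 (np.float64(0.005), np.float64(0.0001))
160 (np.float64(0.0036), np.float64(0.0001))
```

View pics/w14z.png

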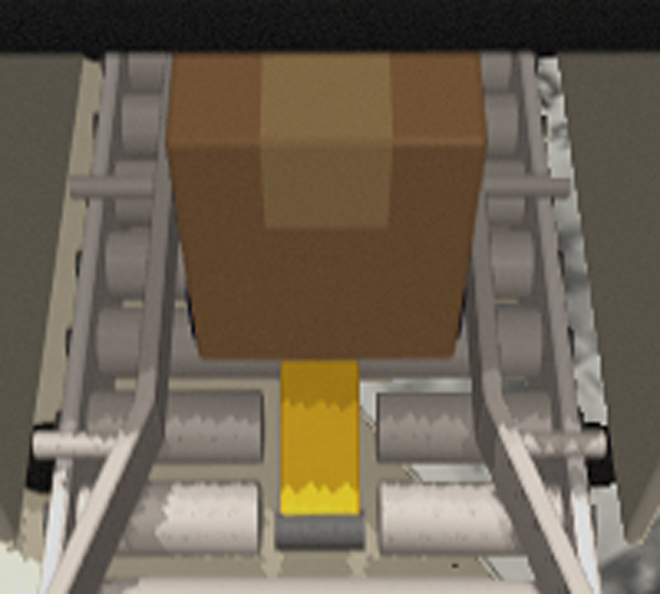

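The rear face is at x ≈ 22–24 mm, so the carton's centre is ≈ 82–83 mm and it rests against the end stop. The flipper tip at row 199 matches the raised position (predicted 200), not the flat one (about 206). I'll retreat and check everything.

{"name": "drive_tool", "arguments": {
  "increments": [
    [[-0.3,0,0],[0,0,-0.03]],
    [[-0.5,0,0],[0,0,-0.05]],
    [[-0.5,0,0],[0,0,-0.05]],
    [[-0.3,0,0],[0,0,-0.03]],
    [[0,0,0],[0,0,0]],
    [[0,0,0],[0,0,0]]
  ]
}}

```text
time_s: 25.15
tool_pos: [0.5324, 0.1919, 0.1223]
tool_rot: [91.3, 59.5, 59.4]
force: [-0.1, -1.2, -0.1]
grip_width: 0.0001
```

```bash
python3 - <<'E'
from h import *
snap('wrist','w15.png');snap('scene','s15.png');c=snap('top','t15.png');state();print(ins(pose()[0]))
hsv=cv2.cvtColor(c['frame'],cv2.COLOR_RGB2HSV);m=cv2.inRange(hsv,(8,70,140),(32,255,255))
n,l,s,ce=cv2.connectedComponentsWithStats(m)
for i in range(1,n):
    if 700<s[i,4]<1500:
        ys,xs=np.where(l==i);P=np.array([ray(c,x,y,.062)[:2] for x,y in zip(xs,ys)],np.float32);print(cv2.minAreaRect(P))
E
```

```text
t 25.3 p [0.5314 0.1902 0.1206] x [ 0.256  0.434 -0.863] z [ 0.85  -0.527 -0.013] F [ 0.07 -0.21 -0.71] w 0.0003 q [-56.1  -1.1  49.1 123.5 -34.5  43.2 -16.3]
(np.float64(-0.0956), np.float64(0.0065))
((0.6525622606277466, 0.003922231495380402), (0.12020931392908096, 0.05410623922944069), 82.2007827758789)
```

View pics/w15.png

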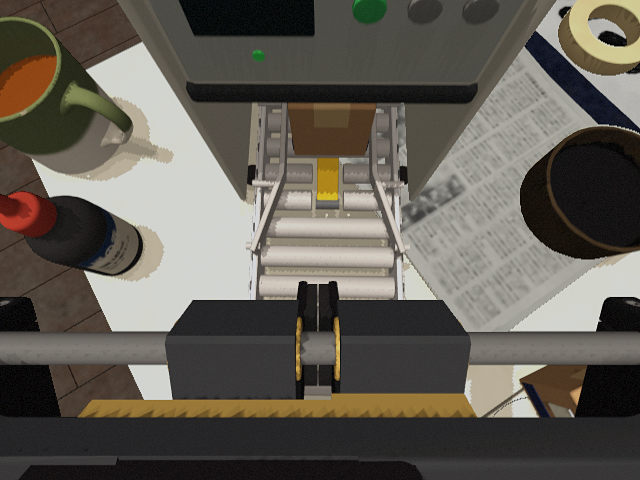

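View pics/s15.png

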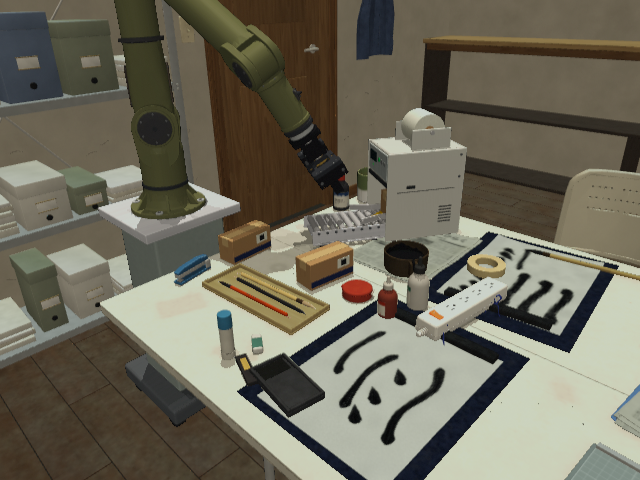

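View pics/t15.png

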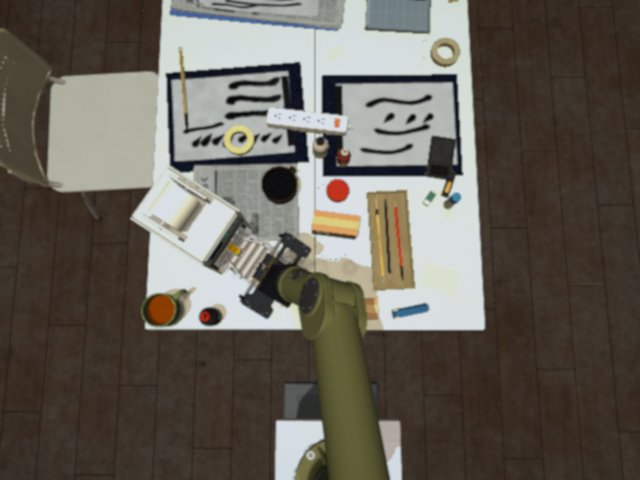

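The last views show the carton behind the raised yellow flipper at (327,175). Carton C1 is 5 mm from where it started, C3 stands upright at the same place in the scene view, and the other things are unmoved. The arm touches nothing, so I'm handing the job in.

```bash
python3 - <<'E'
from h import *
print(env.get_obs()['joint_velocities'].round(2)); print(env.sign_off())
E
```

```text
[ 0.14 -0.05  0.19 -0.08  0.64  0.03 -0.51]
the job is handed in; nothing more can be done
None
```

I found the full carton, pushed it home in the bay with the yellow stop up behind it, and handed the job in at about 25 s. No verdict was reported.

- **Weighing:** I lifted all three cartons. The near one and the middle one each read about 0.5 N, so they are empty and I set them back. The right-hand one read 4.4–5.0 N, so it is the full one.
- **Loading:** I set the full carton lengthwise on the rollers and rolled it into the funnel in the grip. I then pushed it under the head with the closed, tilted fingers until the feed force rose to 4.8 N at the end stop.
- **Carton in the bay:** its rear face measured 22–24 mm inside the front wall, which puts its centre at about 82–84 mm. The limits are 72–86 mm. This sits slightly deeper than the 82 mm the end stop should allow, within the 2 mm calibration error.
- **One-way stop:** the flipper's tip was at row 199 of the wrist picture, matching the raised position (predicted row 200) rather than pressed flat (about 206).
- **Empty cartons:** the middle one is about 5 mm from where it started. The near one was partly hidden by the arm in the top view, so I checked it only by eye in the scene view, where it stood upright in its place.
- **Everything else:** the bottle, stapler, cup, glue stick and tin looked unmoved by eye, and the arm was clear of everything.

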